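Close up after breakfast

TASK

Close the three things left open on the worktop: with the fingertips, push the lid of the egg box shut, push the lid of the open salt pot shut, and push the drawer of the coffee mill fully home. Nothing is to be lifted or carried, and only the fingers should touch things; keep the three upright and about where they stand, and leave everything else alone, the salt pot that is already shut included.

Things in the scene. Friction and masses are not known exactly. Their poses are not given: they have to be found in the camera images.
- egg_box: Grey pulp egg box, loose, 0.5 kg, 106 (x) x 156 (y) x 72 mm high when shut. Origin at the centre of its underside, z up. The lid's hinge runs along the box's own y at x = +53, z = 37 mm (far side from the robot at yaw 0); the tray below is 34 mm high.
- egg_box_lid (a joint): Angle of the egg box's lid, rad: 0 shut, grows as it swings up and back over the hinge (1.6 is upright, stop at 2.97). The lid: 104 x 156 mm, 36 mm deep, 15 g; shut, its outside is 72 mm above the table. The stiff hinge (0.02 N m, plus 0.05 N m per rad/s) keeps the lid where it is left: push it from behind, following its arc (pads rub strongly), then down until shut.
- egg_lid_edge (a point): Middle of the free lower rim of the egg box's lid, 104 mm from the hinge line; shut, it lies on the side of the box towards its own -x, 37 mm above the table.
- pot_open: The open one of two alike round salt pots of pale steel, loose, 0.5 kg, 76 mm across, bowl 37 mm high, 64 mm high when shut. Origin at the centre of its underside, z up. The lid's hinge runs along the pot's own y at x = +40, z = 38 mm.
- pot_open_lid (a joint): Angle of the open pot's lid, rad: 0 shut, grows as it swings up and back over the hinge, stop at 1.75 (just past upright). A shallow dome 77 mm across, 60 g; the small knob at its middle ends 27 mm above the rim. Hinge friction 0.02 N m plus 0.05 N m per rad/s: it hardly falls by itself, so push it over from behind, then down.
- open_lid_tab (a point): End of the small tab on the rim of the open pot's lid, across from the hinge and 85 mm from it; shut, it lies towards the pot's own -x, 38 mm above the table.
- pot_shut: The other salt pot, the same shape and size (90 x 77 x 64 mm), whose lid is already shut; to be left alone. Origin at the centre of its underside.
- pot_shut_lid (a joint): Angle of the shut pot's lid, rad: 0 shut; it must stay so.
- mill: Wooden box coffee mill, loose, 1.3 kg: foot 132 x 132 mm, box 122 mm high, round bowl on it to 162 mm (from x = -37), crank to 222 mm turned to the back. Origin on the underside, 50 mm behind the foot's front edge; z up; the drawer looks to its own -x. The top board overhangs the shut drawer's front by 4 mm: push with the fingers leaning forward (about 40 degrees, hand towards the robot).
- mill_drawer (a joint): How far the mill's drawer is pulled out, m: 0 fully home, stop at 0.07. It slides along the mill's own x, opening to -x, with little friction (0.1 N plus 2 N per m/s). The drawer's front is 95 mm wide, from 13 to 59 mm above the table; shut, it is at x = -44 mm of the mill.
- mill_knob (a point): Centre of the outer end of the drawer's round knob, 16 mm across, 17 mm proud of the drawer's front, 37 mm above the table; shut, it is at x = -61 mm of the mill. It moves with the drawer.
- tin: Flat round tin, 86 mm across, 40 mm high, bystander; origin at the centre of its underside.
- mug: White mug, 92 mm across, 95 mm high, bystander; origin at the centre of its underside.
- garlic: Bulb of garlic, 56 mm, bystander; origin at the centre of its underside.
- scoop: Small steel measuring scoop, 108 mm long, 26 mm high, bystander; origin at the centre of its underside.
- timer: Wind-up kitchen timer, 69 mm across, 56 mm high, bystander; origin at the centre of its underside.
Not all that is in view belongs to the job. Leave any green look-alike of the pot_open alone.

How it is judged:
At the end, for the whole second after the job is handed in: Both lids that were open are within 0.08 rad of shut, the shut pot is still shut, the drawer is within 5 mm of home, and egg box, open pot and mill stand upright and at rest within 50 mm of where they stood (value of joint each of egg_box_lid, pot_open_lid, pot_shut_lid below 0.08 rad and value of joint mill_drawer below 0.005 m and angle between each of egg_box, pot_open, mill's own z axis and vertical below 0.1 rad and distance of each of egg_box, pot_open, mill from where it was at the start of the episode below 0.05 m and linear speed of each of egg_box, pot_open, mill below 0.02 m/s); the robot touches nothing.
It fails at once if the egg box, the open pot or the mill is lifted or tipped (height (world z) of any of egg_box, pot_open, mill above 0.02 m or angle between any of egg_box, pot_open, mill's own z axis and vertical above 0.4 rad).
It fails at once if the egg box, the open pot or the mill is shoved away (distance of any of egg_box, pot_open, mill from where it was at the start of the episode above 0.05 m).
It fails at once if the egg box, the open pot or the mill is pushed with the arm or the gripper's body instead of the fingers (contact force between the arm and egg_box above 5 N or contact force between the arm and pot_open above 5 N or contact force between the arm and mill above 5 N).
It fails at once if the salt pot that is already shut is moved or opened (distance of pot_shut from where it was at the start of the episode above 0.03 m or value of joint pot_shut_lid above 0.2 rad).
It fails at once if another thing on the worktop is disturbed (distance of any of tin, mug, garlic, scoop, timer from where it was at the start of the episode above 0.03 m).
It also fails if it takes over 72 s, if anything falls off the work surface, if the arm or the gripper's body presses on something with over 40 N, if the wrist force passes 120 N, or if a joint passes its speed limit or range.

ROBOT

A 6-joint arm with a two-finger parallel gripper is mounted at the origin on a cart in front of the work surface, level with it; the furniture and walls round the work are solid. World frame = base frame: x ahead of the robot, y to its left, z up, the work surface at z = 0. Lengths are in m, angles in rad, forces in N, time in s.
With the tool pointing down it reaches from about 0.375 to 0.9 m from the base axis. Payload 3.1 kg.
Tool frame: the origin (TCP) lies on the centre line of the jaws, within the pads' length; the fingertips stand 14 mm ahead of it and the grasp point (between the pads) lies 5 mm behind it; z points along the fingers, y is the line along which they close (so a half turn about z gives the same grasp; the last joint's range is limited). The gripper opens to 87 mm and grips with 3 to 60 N. Pads are 19 mm wide; open, the fingers measure 117 mm over their backs; the gripper's body (75 mm by 190 mm) begins 51 mm behind the grasp point.
Start: joints at [-1.484, 0.527, 1.433, -0, 1.181, -0.178], TCP at [0.164, -0.603, 0.237] pointing down, gripper open.
Joint ranges: [-3.08, 3.08], [-0.75, 2.2], [0.22, 2.44], [-1.43, 4.57], [0, 2.65], [-2.85, 2.85]. Speed limits (rad/s): [2.79, 2.79, 3.14, 3.14, 3.14, 3.14].

INTERFACE

Orientations are given as a unit quaternion [x, y, z, w].
In Python, from rig import robot gives the robot as it stands.
- The arm moves only by the tool move_arm, never from a script. Its argument "commands" is a list of rows, each an object with "hand": the finger opening in cm, from 0 to 8.7; "travel": the shift along the tool's x, y, z in cm, a list of three; "twist": the turn, a rotation vector about the tool's x, y, z in degrees, a list of three. In form: [{"hand": hand, "travel": [dx, dy, dz], "twist": [wx, wy, wz]}, ...]. A call has 1 to 5 rows; each row shifts and turns the commanded pose from where the row before left it, along the tool's axes as they then stand; what a row does not reach is not made up. A row lasts 1/12 s, in which the tool goes at most 41.7 mm and 7.16 degrees, less where a joint would pass 70% of its speed; a pose out of reach is approached as far as the arm can. A call is refused whole if a number of a shift passes 4.17 or a number of a turn 7.16, either way. A call with a gripper value outside its range is refused whole. The fingers move at their own pace and stop on an object; "force" is the grip in N (left out, the last holds). Time passes only in rows, so rows that do not move let the fingers close. It gives the time, the measured TCP pose, the force, the opening and the grip force at its end, in the units of the state.
- robot.get_obs(): the state, without advancing time (a new reading comes with each control period).
- robot.camera(name): name is "scene" or "top" or "wrist"; returns a dict with "frame" (400x640x3 uint8, red, green, blue), "fov_y" (degrees; the focal length in pixels is half the picture's height over the tangent of half this angle, whatever the lens; pixels are square), "cx", "cy" (the principal point, pixels), "extrinsics" (4x4, takes a point from camera to world coordinates); the wrist camera has in their place "T_tool_cam" (4x4, takes a point from camera to tool coordinates, whose origin is the TCP and whose axes are the flange's). Camera axes: x right, y down, z forward; pixel columns grow to the right and rows downward; lengths in m; the calibration is good to about 2 mm. The wrist camera is an equidistant fisheye: a pixel r from the principal point sees the ray r / f radians off the axis. A picture is of the moment at which its call begins: read the wrist's pose just before it. There is no depth.
- robot.hand_in(): hands the job in; it is judged then, once.
The state is a dict: "time": time; "q": joint angles; "joint_velocities": joint speeds; "joint_torque": joint torques, N m; "position": TCP position; "tool_rot": TCP orientation; "ft_force": force on the tool from outside, world axes, zero at the start; "moment": the same for the moment, N m; "grip_width": finger opening in m; "grip_force": force on a finger pad.
Only numpy, scipy, OpenCV 4.12 (cv2) and the standard library are available. Lean on these libraries where they do the work, as an engineer would, in place of code of your own. Each camera call takes 0.05 s, during which the arm holds its last target. There are 200 camera calls.

## Working session

There is one attempt and no reset: what is moved stays moved. The work goes in short steps, Python scripts to look and compute and a tool call to move; the robot and the scene stay as the last step left them, time stands still between calls to the robot, and variables do not carry over. Pictures are saved under pics/ and viewed, at most 13 in all, crops included, and the job is handed in when it is done.

Besides the shell and the picture viewer there is one more tool, called after "Request:" in YAML: its name, and indented under it one key for each argument. move_arm: Moves the arm, as the interface text tells. Its arguments: {"type":"object","properties":{"commands":{"type":"array"},"force":{"type":"number"}},"required":["commands"]}

```bash
mkdir -p pics; cat > h.py <<'E'
import numpy as np, cv2
from rig import robot
def cam(n):
    c=robot.camera(n); c['f']=200/np.tan(np.radians(c['fov_y'])/2); return c
def ray(c,u,v):
    T=np.array(c['extrinsics']); d=np.array([(u-c['cx'])/c['f'],(v-c['cy'])/c['f'],1]); return T[:3,3],T[:3,:3]@d
def onz(c,u,v,z):
    o,d=ray(c,u,v); return o+d*(z-o[2])/d[2]
def tri(c1,p1,c2,p2):
    o,d=ray(c1,*p1);q,e=ray(c2,*p2); d/=np.linalg.norm(d); e/=np.linalg.norm(e)
    s=np.linalg.lstsq(np.c_[d,-e],q-o,rcond=None)[0]; a=o+d*s[0];b=q+e*s[1]; return (a+b)/2,np.linalg.norm(a-b)
def proj(c,P):
    T=np.array(c['extrinsics']); p=T[:3,:3].T@(np.array(P)-T[:3,3]); return p[:2]/p[2]*c['f']+[c['cx'],c['cy']]
E
python3 - <<'E'
from h import *
import pickle
for n in ['scene','top']:
    c=cam(n); cv2.imwrite(f'pics/{n}0.png',c['frame'][:,:,::-1]); pickle.dump(c,open(n+'.pkl','wb'))
    print(n,c['f'],c['cx'],c['cy'],np.round(c['extrinsics'],3).tolist())
print(robot.get_obs())
E
```

```text
scene 501.60707178211084 318.1092093604031 194.11985684658225 [[0.494, -0.512, 0.703, -0.74], [-0.869, -0.302, 0.392, -0.807], [0.012, -0.804, -0.594, 1.137], [0.0, 0.0, 0.0, 1.0]]
top 423.1244286671534 313.8557288674168 199.88107172183595 [[0.028, -0.989, 0.147, 0.332], [-1.0, -0.027, 0.007, -0.127], [-0.003, -0.147, -0.989, 1.506], [0.0, 0.0, 0.0, 1.0]]
{'time': 0.1, 'q': array([-1.48352545e+00,  5.28359722e-01,  1.43374083e+00,  8.23419318e-06,
        1.18138146e+00, -1.78519094e-01]), 'joint_velocities': array([-0.00059488, -0.00240538, -0.00327454,  0.00061414,  0.00048268,
        0.00121126]), 'joint_torque': array([-1.58983285e-04, -4.40985882e+01, -1.77151269e+01,  6.35245023e-02,
        5.33403398e-02, -4.46572426e-05]), 'position': array([ 0.16413495, -0.60243225,  0.23568834]), 'tool_rot': array([ 9.91182215e-01,  1.32502543e-01,  4.68887962e-05, -9.43526634e-04]), 'ft_force': array([-0.44474125,  0.92514686,  0.0465258 ]), 'moment': array([-0.07159558, -0.00074117, -0.04270282]), 'grip_force': 0.0, 'grip_width': 0.08682343778773503}
```

View pics/scene0.png

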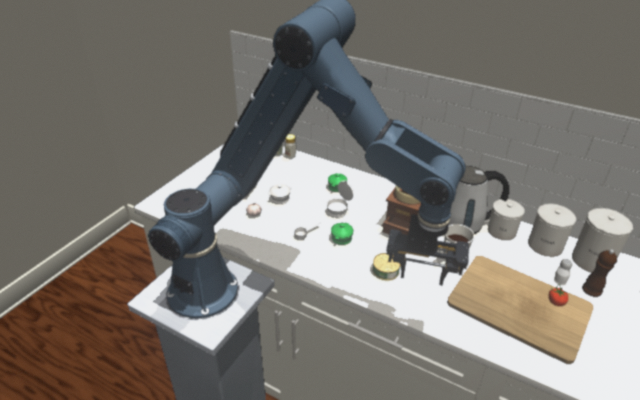

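View pics/top0.png

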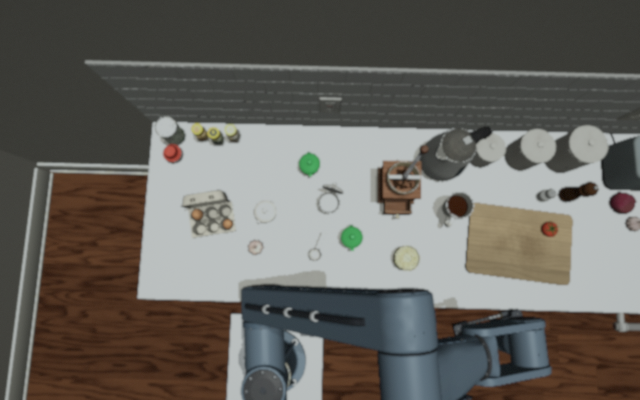

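The top view shows:
- **Egg box:** (210,215), with its lid raised at the far side, around (205,199).
- **Pot candidates:** the steel open pot at (328,202) with its lid upright at (331,188), the steel shut pot at (265,211), and green look-alikes at (309,163) and (351,237). The one to close is the pale steel pot at (328,202), because it is the only steel pot with an upright lid.
- **Mill:** (401,185), with the drawer out at (397,208).

I'll confirm this in one enlarged crop.

```bash
python3 - <<'E'
from h import *
import pickle
c=pickle.load(open('top.pkl','rb'))
im=c['frame'][140:270,170:435,::-1]
im=cv2.resize(im,None,fx=3,fy=3,interpolation=cv2.INTER_CUBIC)
cv2.imwrite('pics/crop1.png',im)
for n,u,v,z in [('pot',328,203,.037),('shut',265,211,.04),('egg',213,218,.034),('mill',403,168,.122),('knob',397,214,.037),('green1',309,163,.06),('green2',351,237,.06),('tin',406,258,.04)]:
    print(n,onz(c,u,v,z).round(3))
E
```

```text
pot [ 0.541 -0.166  0.037]
shut [0.506 0.053 0.04 ]
egg [0.477 0.235 0.034]
mill [ 0.654 -0.412  0.122]
knob [ 0.509 -0.408  0.037]
green1 [ 0.677 -0.096  0.06 ]
green2 [ 0.423 -0.247  0.06 ]
tin [ 0.357 -0.438  0.04 ]
```

View pics/crop1.png

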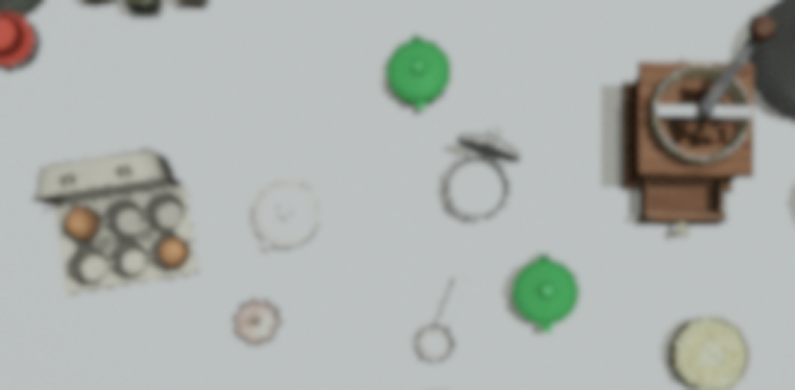

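The crop confirms it. The steel pot has its bowl at crop (475,189) and its lid upright at (488,148), with yaw about -20°. The egg box lid is near upright and its free rim runs (37,198)–(178,185). The mill's drawer is out, with its knob at (680,228).

```bash
python3 - <<'E'
from h import *
import pickle
c=pickle.load(open('top.pkl','rb'))
P=lambda n,u,v,z:print(n,onz(c,170+(u+.5)/3-.5,140+(v+.5)/3-.5,z).round(3))
P('trayFL',70,293,.034);P('trayFR',198,270,.034);P('trayBR',183,186,.034)
P('lidrimL',37,200,.141);P('lidrimR',178,186,.141);P('lidbackL',40,166,.135);P('lidbackR',155,150,.135)
P('bowlc',475,189,.037);P('lid L',458,136,.11);P('lid R',519,159,.11);P('lid knob',500,135,.08)
P('millFL',637,175,.122);P('millFR',752,178,.122);P('millBL',640,64,.122);P('drawFL',645,221,.059);P('drawFR',718,220,.059);P('knob',680,233,.037)
P('mug',865,195,.095);P('green1',418,72,.06);P('handle',820,250,.05)
E
```

```text
trayFL [0.408 0.3   0.034]
trayFR [0.439 0.153 0.034]
trayBR [0.537 0.176 0.034]
lidrimL [0.502 0.312 0.141]
lidrimR [0.522 0.159 0.141]
lidbackL [0.54  0.313 0.135]
lidbackR [0.562 0.188 0.135]
bowlc [ 0.542 -0.166  0.037]
lid L [ 0.591 -0.144  0.11 ]
lid R [ 0.567 -0.212  0.11 ]
lid knob [ 0.599 -0.192  0.08 ]
millFL [ 0.55  -0.342  0.122]
millFR [ 0.551 -0.469  0.122]
millBL [ 0.676 -0.345  0.122]
drawFL [ 0.507 -0.361  0.059]
drawFR [ 0.511 -0.445  0.059]
knob [ 0.497 -0.406  0.037]
mug [ 0.539 -0.602  0.095]
green1 [ 0.675 -0.096  0.06 ]
handle [ 0.48  -0.564  0.05 ]
```

Request:
move_arm:
  commands:
    - {"hand": 0,"travel": [3,0,0],"twist": [0,0,7]}
    - {"hand": 0,"travel": [3,-3,0],"twist": [0,0,7]}
    - {"hand": 0,"travel": [3,-4,0],"twist": [0,7,0]}
    - {"hand": 0,"travel": [0,-4,0],"twist": [0,7,0]}
    - {"hand": 0,"travel": [0,-4,0],"twist": [0,7,0]}

```text
time: 0.52
position: [0.2426, -0.4466, 0.237]
tool_rot: [0.983, 0.012, 0.185, -0.001]
ft_force: [-1.7, 0.5, -1.1]
grip_width: 0.0616
grip_force: 0.0
```

Request:
move_arm:
  commands:
    - {"hand": 0,"travel": [0,-1.4,0],"twist": [0,6.3,0]}
    - {"hand": 0,"travel": [0,-1.4,0],"twist": [0,6.3,0]}
    - {"hand": 0,"travel": [0,-1.2,0],"twist": [0,6.3,0]}
    - {"hand": 0,"travel": [3,0,2.5],"twist": [0,0,0]}
    - {"hand": 0,"travel": [3,0,2.5],"twist": [0,0,0]}

```text
time: 0.93
position: [0.3127, -0.4105, 0.2358]
tool_rot: [0.94, 0.001, 0.341, -0.002]
ft_force: [-0.3, -1.7, -0.5]
grip_width: 0.0277
grip_force: 0.0
```

```bash
cat >> h.py <<'E'
from scipy.spatial.transform import Rotation as R
def st():
    o=robot.get_obs(); r=R.from_quat(o['tool_rot']); M=r.as_matrix()
    print('t %.2f'%o['time'],'p',o['position'].round(4),'zax',M[:,2].round(3),'xyaw',np.degrees(np.arctan2(M[1,0],M[0,0])).round(1),'F',o['ft_force'].round(1))
    return o['position'],M
def go(*targets):
    p,M=st()
    for t in targets:
        t=np.array(t); print('->',t,'tool cm',(M.T@(t-p)*100).round(2)); p=t
E
python3 -c "
from h import *
go((.42,-.406,.12),(.43,-.406,.042),(.52,-.406,.042))"
```

```text
t 0.93 p [ 0.3127 -0.4105  0.2358] zax [ 0.641  0.004 -0.767] xyaw 0.1 F [-0.3 -1.7 -0.5]
-> [ 0.42  -0.406  0.12 ] tool cm [ 0.81 -0.38 15.77]
-> [ 0.43  -0.406  0.042] tool cm [-4.23  0.02  6.63]
-> [ 0.52  -0.406  0.042] tool cm [6.91 0.04 5.77]
```

Request:
move_arm:
  commands:
    - {"hand": 0,"travel": [0.2,-0.1,4],"twist": [0,0,0]}
    - {"hand": 0,"travel": [0.2,-0.1,4],"twist": [0,0,0]}
    - {"hand": 0,"travel": [0.2,-0.1,4],"twist": [0,0,0]}
    - {"hand": 0,"travel": [0.2,-0.1,3.7],"twist": [0,0,0]}
    - {"hand": 0,"travel": [-1.4,0,2.2],"twist": [0,0,0]}

```text
time: 1.35
position: [0.4309, -0.3988, 0.0941]
tool_rot: [0.94, 0.012, 0.342, -0.004]
ft_force: [0.2, 0.4, 0.1]
grip_width: 0.0015
grip_force: 0.0
```

Request:
move_arm:
  commands:
    - {"hand": 0,"travel": [-1.4,0,2.2],"twist": [0,0,0]}
    - {"hand": 0,"travel": [-1.4,0,2.2],"twist": [0,0,0]}
    - {"hand": 0,"travel": [0,0,0],"twist": [0,0,0]}
    - {"hand": 0,"travel": [0,0,0],"twist": [0,0,0]}

```text
time: 1.68
position: [0.4347, -0.3988, 0.0426]
tool_rot: [0.94, 0.01, 0.341, -0.005]
ft_force: [-0.3, 0.5, 0.5]
grip_width: 0.0003
grip_force: 0.0
```

```bash
python3 -c "
from h import *
go((.43,-.406,.042),(.5,-.406,.042),(.52,-.406,.042))
for n in ['scene','top']:
    c=cam(n); a=proj(c,(.50,-.406,.037)).astype(int); im=c['frame'][max(0,a[1]-50):a[1]+50,a[0]-65:a[0]+65,::-1]
    cv2.imwrite('pics/m%s.png'%n,cv2.resize(im,(390,300),interpolation=cv2.INTER_CUBIC)); print(a)
cv2.imwrite('pics/m.png',np.hstack([cv2.imread('pics/mscene.png'),cv2.imread('pics/mtop.png')]))"
```

```text
t 1.68 p [ 0.4347 -0.3988  0.0426] zax [ 0.641  0.017 -0.768] xyaw 1.1 F [-0.3  0.5  0.5]
-> [ 0.43  -0.406  0.042] tool cm [-0.4   0.71 -0.27]
-> [ 0.5   -0.406  0.042] tool cm [5.37 0.15 4.49]
-> [ 0.52  -0.406  0.042] tool cm [1.53 0.04 1.28]
[393 232]
[396 216]
```

View pics/m.png

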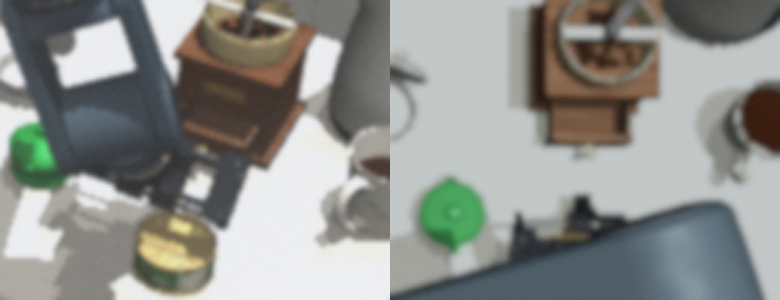

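The finger (composite 585,200) is lined up with the knob (585,155), so I push.

Request:
move_arm:
  commands:
    - {"hand": 0,"travel": [1.2,0.4,1],"twist": [0,0,0]}
    - {"hand": 0,"travel": [1.2,0.2,1],"twist": [0,0,0]}
    - {"hand": 0,"travel": [1.2,0,1],"twist": [0,0,0]}
    - {"hand": 0,"travel": [0.8,0,0.67],"twist": [0,0,0]}
    - {"hand": 0,"travel": [0.6,0,0.5],"twist": [0,0,0]}

```text
time: 2.2
position: [0.501, -0.4051, 0.0461]
tool_rot: [0.94, 0.011, 0.342, -0.002]
ft_force: [-0.3, 0.2, -0.5]
grip_width: 0.0005
grip_force: 0.1
```

Request:
move_arm:
  commands:
    - {"hand": 0,"travel": [0.4,0,0.33],"twist": [0,0,0]}
    - {"hand": 0,"travel": [0.3,0,0.25],"twist": [0,0,0]}
    - {"hand": 0,"travel": [0.3,0,0.25],"twist": [0,0,0]}

```text
time: 2.45
position: [0.5129, -0.404, 0.0443]
tool_rot: [0.94, 0.01, 0.341, -0.004]
ft_force: [0.3, 0.3, 1.0]
grip_width: -0.0001
grip_force: 0.1
```

Request:
move_arm:
  commands:
    - {"hand": 0,"travel": [0.15,0,0.13],"twist": [0,0,0]}
    - {"hand": 0,"travel": [0.15,0,0.13],"twist": [0,0,0]}

```text
time: 2.62
position: [0.5168, -0.4039, 0.0437]
tool_rot: [0.94, 0.01, 0.341, -0.004]
ft_force: [-0.3, -0.1, -0.6]
grip_width: 0.0006
grip_force: 0.1
```

Request:
move_arm:
  commands:
    - {"hand": 0,"travel": [0.15,0,0.13],"twist": [0,0,0]}
    - {"hand": 0,"travel": [0.15,0,0.13],"twist": [0,0,0]}
    - {"hand": 0,"travel": [0,0,0],"twist": [0,0,0]}

```text
time: 2.87
position: [0.521, -0.4039, 0.0437]
tool_rot: [0.94, 0.01, 0.341, -0.004]
ft_force: [-0.4, 0.1, 0.6]
grip_width: 0.0007
grip_force: 0.0
```

Request:
move_arm:
  commands:
    - {"hand": 0,"travel": [0.15,0,0.13],"twist": [0,0,0]}
    - {"hand": 0,"travel": [0.15,0,0.13],"twist": [0,0,0]}
    - {"hand": 0,"travel": [0,0,0],"twist": [0,0,0]}

```text
time: 3.12
position: [0.5235, -0.4039, 0.0433]
tool_rot: [0.94, 0.01, 0.34, -0.003]
ft_force: [-6.7, -0.4, 4.3]
grip_width: 0.0001
grip_force: 3.7
```

```bash
python3 -c "
from h import *
go((.53,-.406,.042))
c=cam('top'); a=proj(c,(.55,-.406,.06)).astype(int); im=c['frame'][a[1]-50:a[1]+50,a[0]-65:a[0]+65,::-1]
b=cam('wrist')
cv2.imwrite('pics/m2.png',np.hstack([cv2.resize(im,(390,300),interpolation=cv2.INTER_CUBIC),cv2.resize(b['frame'][:,:,::-1],(410,300))]))"
```

```text
t 3.12 p [ 0.5235 -0.4039  0.0433] zax [ 0.639  0.013 -0.769] xyaw 1.2 F [-6.7 -0.4  4.3]
-> [ 0.53  -0.406  0.042] tool cm [0.42 0.22 0.51]
```

View pics/m2.png

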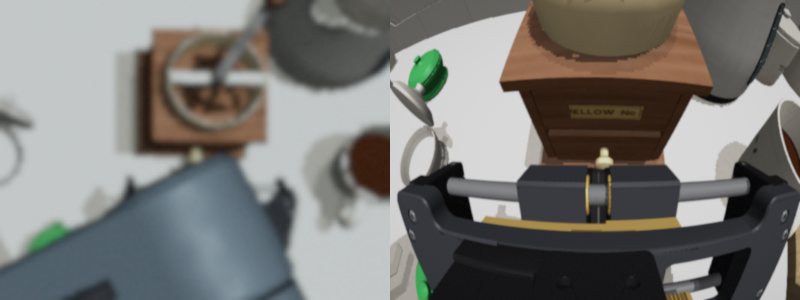

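The wrist view shows the knob at (603,158) against the closed front, and Fx jumped to -6.7 N where expected (knob end x≈0.540). The drawer is home, so I back off.

Request:
move_arm:
  commands:
    - {"hand": 0,"travel": [-1.2,0,-1],"twist": [0,0,0]}
    - {"hand": 0,"travel": [-2,0,-1.7],"twist": [0,0,0]}
    - {"hand": 0,"travel": [-1,0,-3.5],"twist": [0,0,0]}
    - {"hand": 0,"travel": [0.5,0,-4],"twist": [0,0,0]}
    - {"hand": 0,"travel": [2,0,-3.5],"twist": [0,0,0]}

```text
time: 3.63
position: [0.4208, -0.4052, 0.1363]
tool_rot: [0.941, 0.007, 0.34, -0.006]
ft_force: [1.0, -0.9, 1.0]
grip_width: 0.0003
grip_force: 0.0
```

Request:
move_arm:
  commands:
    - {"hand": 0,"travel": [2,0,-3],"twist": [0,-7,0]}
    - {"hand": 0,"travel": [2,-1,-3],"twist": [0,-7,0]}
    - {"hand": 0,"travel": [1,-4,-3],"twist": [0,-7,0]}
    - {"hand": 0,"travel": [1,-4,-2],"twist": [0,-7,0]}
    - {"hand": 0,"travel": [1,-4,-1],"twist": [0,-7,0]}

```text
time: 4.05
position: [0.4214, -0.3221, 0.2177]
tool_rot: [0.987, 0.018, 0.16, -0.015]
ft_force: [1.5, 0.4, -0.4]
grip_width: 0.0007
grip_force: 0.0
```

```bash
python3 -c "
from h import *
st()
c=cam('top'); cv2.imwrite('pics/t2.png',cv2.resize(c['frame'][130:270,170:440,::-1],None,fx=2.9,fy=2.9,interpolation=cv2.INTER_CUBIC))"
```

```text
t 4.05 p [ 0.4214 -0.3221  0.2177] zax [ 0.315  0.035 -0.949] xyaw 1.9 F [ 1.5  0.4 -0.4]
```

Request:
move_arm:
  commands:
    - {"hand": 0,"travel": [0,-4,-1],"twist": [0,-6,0]}
    - {"hand": 0,"travel": [0,-4,0],"twist": [0,-6,0]}
    - {"hand": 0,"travel": [0,-4,0],"twist": [0,-6,0]}
    - {"hand": 0,"travel": [4,0,0],"twist": [0,0,7]}
    - {"hand": 0,"travel": [4,0,0],"twist": [0,0,7]}

```text
time: 4.52
position: [0.4935, -0.2033, 0.229]
tool_rot: [0.995, -0.101, 0.008, -0.017]
ft_force: [0.3, -2.2, 0.8]
grip_width: 0.0008
grip_force: 0.0
```

Request:
move_arm:
  commands:
    - {"hand": 0,"travel": [4,0,0],"twist": [0,0,7]}
    - {"hand": 0,"travel": [0,0,0],"twist": [0,0,0]}
    - {"hand": 0,"travel": [0,0,0],"twist": [0,0,0]}

```text
time: 4.77
position: [0.5349, -0.2157, 0.2289]
tool_rot: [0.987, -0.159, 0.009, -0.017]
ft_force: [-0.7, 0.2, -0.5]
grip_width: 0.0005
grip_force: 0.0
```

```bash
python3 -c "
from h import *
go((.635,-.198,.22),(.635,-.198,.109))
c=cam('top'); cv2.imwrite('pics/t3.png',cv2.resize(c['frame'][130:270,170:440,::-1],None,fx=2.9,fy=2.9,interpolation=cv2.INTER_CUBIC))"
```

```text
t 4.77 p [ 0.5349 -0.2157  0.2289] zax [ 0.022  0.03  -0.999] xyaw -18.3 F [-0.7  0.2 -0.5]
-> [ 0.635 -0.198  0.22 ] tool cm [ 8.94 -4.78  1.17]
-> [ 0.635 -0.198  0.109] tool cm [-0.13  0.4  11.09]
```

Request:
move_arm:
  commands:
    - {"hand": 0,"travel": [3,-1.6,0],"twist": [0,0,0]}
    - {"hand": 0,"travel": [3,-1.6,0],"twist": [0,0,0]}
    - {"hand": 0,"travel": [3,-1.6,1],"twist": [0,0,0]}
    - {"hand": 0,"travel": [0,0.1,3.7],"twist": [0,0,0]}
    - {"hand": 0,"travel": [0,0.1,3.7],"twist": [0,0,0]}

```text
time: 5.23
position: [0.6368, -0.1986, 0.1495]
tool_rot: [0.987, -0.159, 0.011, -0.016]
ft_force: [-0.3, 0.2, 0.1]
grip_width: 0.0003
grip_force: 0.0
```

Request:
move_arm:
  commands:
    - {"hand": 0,"travel": [0,0.1,3.6],"twist": [0,0,0]}
    - {"hand": 0,"travel": [0,0,0],"twist": [0,0,0]}
    - {"hand": 0,"travel": [0,0,0],"twist": [0,0,0]}

```text
time: 5.48
position: [0.6324, -0.1972, 0.1102]
tool_rot: [0.987, -0.16, 0.005, -0.018]
ft_force: [-0.1, -0.2, 0.6]
grip_width: 0.0006
grip_force: 0.0
```

```bash
python3 -c "
from h import *
st()
ims=[]
c=cam('scene'); a=proj(c,(.58,-.18,.09)).astype(int); im=c['frame'][a[1]-50:a[1]+50,a[0]-65:a[0]+65,::-1]; ims.append(cv2.resize(im,(390,300),interpolation=cv2.INTER_CUBIC)); print(a)
b=cam('wrist'); ims.append(cv2.resize(b['frame'][:,:,::-1],(410,300)))
cv2.imwrite('pics/p1.png',np.hstack(ims))"
```

```text
t 5.48 p [ 0.6324 -0.1972  0.1102] zax [ 0.016  0.034 -0.999] xyaw -18.5 F [-0.1 -0.2  0.6]
[344 187]
```

View pics/p1.png

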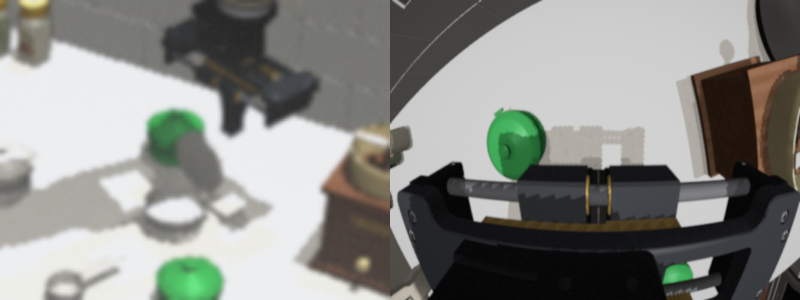

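The finger (233,130 in the left crop) is behind the upright lid (200,150), clear of the green pot. Next I follow the lid's arc.

Request:
move_arm:
  commands:
    - {"hand": 0,"travel": [-0.9,0,-0.3],"twist": [0,0,0]}
    - {"hand": 0,"travel": [-0.9,0,-0.3],"twist": [0,0,0]}
    - {"hand": 0,"travel": [-0.8,0,-0.2],"twist": [0,0,0]}
    - {"hand": 0,"travel": [-0.8,0,-0.15],"twist": [0,0,0]}
    - {"hand": 0,"travel": [-0.8,0,-0.15],"twist": [0,0,0]}

```text
time: 6.0
position: [0.5949, -0.185, 0.1242]
tool_rot: [0.987, -0.16, 0.01, -0.016]
ft_force: [1.3, -0.1, -0.2]
grip_width: 0.0008
grip_force: 0.5
```

Request:
move_arm:
  commands:
    - {"hand": 0,"travel": [-0.9,0,-0.15],"twist": [0,0,0]}
    - {"hand": 0,"travel": [-0.7,0,0.15],"twist": [0,0,0]}
    - {"hand": 0,"travel": [-0.7,0,0.15],"twist": [0,0,0]}
    - {"hand": 0,"travel": [-0.7,0,0.2],"twist": [0,0,0]}
    - {"hand": 0,"travel": [-0.6,0,0.3],"twist": [0,0,0]}

```text
time: 6.42
position: [0.5606, -0.1734, 0.1159]
tool_rot: [0.987, -0.16, 0.008, -0.016]
ft_force: [-1.1, -1.0, 1.9]
grip_width: 0.0006
grip_force: 1.4
```

```bash
python3 -c "
from h import *
p,M=st(); d=p[:2]-[.58,-.179]; print('corner',d@[.943,-.332]-.0095,p[2]-.014)
ims=[]
c=cam('scene'); a=proj(c,(.58,-.18,.06)).astype(int); im=c['frame'][a[1]-50:a[1]+50,a[0]-65:a[0]+65,::-1]; ims.append(cv2.resize(im,(390,300),interpolation=cv2.INTER_CUBIC)); print(a)
b=cam('wrist'); ims.append(cv2.resize(b['frame'][:,:,::-1],(410,300)))
cv2.imwrite('pics/p2.png',np.hstack(ims))"
```

```text
t 6.42 p [ 0.5606 -0.1734  0.1159] zax [ 0.022  0.03  -0.999] xyaw -18.4 F [-1.1 -1.   1.9]
corner -0.02962638552954589 0.10193112749051676
[344 194]
```

View pics/p2.png

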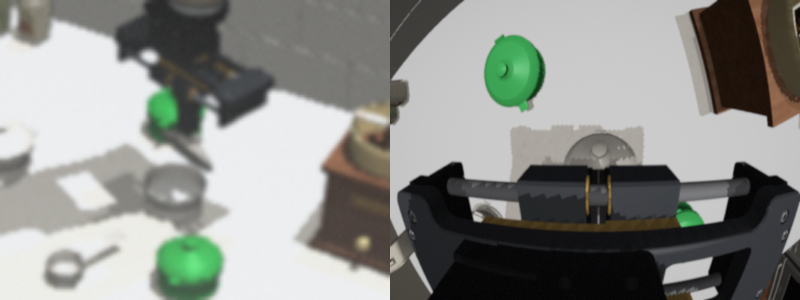

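The lid follows the finger and is now at about 60°. I'll keep following the arc.

Request:
move_arm:
  commands:
    - {"hand": 0,"travel": [-0.7,0,0.4],"twist": [0,0,0]}
    - {"hand": 0,"travel": [-0.7,0,0.5],"twist": [0,0,0]}
    - {"hand": 0,"travel": [-0.7,0,0.7],"twist": [0,0,0]}
    - {"hand": 0,"travel": [-0.7,0,0.8],"twist": [0,0,0]}
    - {"hand": 0,"travel": [-0.4,0,0.6],"twist": [0,0,0]}

```text
time: 6.93
position: [0.5295, -0.1616, 0.0845]
tool_rot: [0.987, -0.16, 0.007, -0.017]
ft_force: [-4.1, -1.1, 4.1]
grip_width: -0.0
grip_force: 2.2
```

Request:
move_arm:
  commands:
    - {"hand": 0,"travel": [-0.3,0,0.65],"twist": [0,0,0]}
    - {"hand": 0,"travel": [-0.2,0,0.65],"twist": [0,0,0]}
    - {"hand": 0,"travel": [-0.2,0,0.6],"twist": [0,0,0]}
    - {"hand": 0,"travel": [0,0,0.3],"twist": [0,0,0]}
    - {"hand": 0,"travel": [0,0,0],"twist": [0,0,0]}

```text
time: 7.35
position: [0.5251, -0.1594, 0.0691]
tool_rot: [0.987, -0.16, 0.009, -0.016]
ft_force: [-15.2, 2.4, 50.1]
grip_width: 0.0005
grip_force: 24.4
```

```bash
python3 -c "
from h import *
p,M=st(); d=p[:2]-[.58,-.179]; print('corner',d@[.943,-.332]-.0095,p[2]-.014)"
```

```text
t 7.35 p [ 0.5251 -0.1594  0.0691] zax [ 0.023  0.03  -0.999] xyaw -18.4 F [-15.2   2.4  50.1]
corner -0.06782654168703646 0.05514016630728273
```

The lid has bottomed out at 50 N with the tip at z=0.055. I lift straight off and check.

Request:
move_arm:
  commands:
    - {"hand": 0,"travel": [0,0,-0.8],"twist": [0,0,0]}
    - {"hand": 0,"travel": [0,0,-2],"twist": [0,0,0]}
    - {"hand": 0,"travel": [0,0,-4],"twist": [0,0,0]}
    - {"hand": 0,"travel": [0,0,-4],"twist": [0,0,0]}
    - {"hand": 0,"travel": [0,-4,-4],"twist": [0,0,0]}

```text
time: 7.77
position: [0.5337, -0.1398, 0.2042]
tool_rot: [0.987, -0.162, 0.011, -0.015]
ft_force: [1.5, -0.5, 0.9]
grip_width: 0.0007
grip_force: 0.0
```

Request:
move_arm:
  commands:
    - {"hand": 0,"travel": [0,-4,-1],"twist": [0,0,-7]}
    - {"hand": 0,"travel": [0,-4,0],"twist": [0,0,-7]}
    - {"hand": 0,"travel": [0,-4,0],"twist": [0,0,-7]}
    - {"hand": 0,"travel": [0,-4,0],"twist": [0,0,-7]}
    - {"hand": 0,"travel": [0,0,0],"twist": [0,0,0]}

```text
time: 8.18
position: [0.553, 0.028, 0.2168]
tool_rot: [0.996, 0.088, 0.013, -0.016]
ft_force: [-0.6, -1.1, 0.4]
grip_width: 0.0006
grip_force: 0.0
```

```bash
python3 -c "
from h import *
st()
ims=[]
c=cam('scene'); a=proj(c,(.54,-.17,.03)).astype(int); im=c['frame'][a[1]-40:a[1]+40,a[0]-50:a[0]+50,::-1]; ims.append(cv2.resize(im,(375,300),interpolation=cv2.INTER_CUBIC))
c=cam('top'); im=c['frame'][140:270,260:440,::-1]; ims.append(cv2.resize(im,(415,300),interpolation=cv2.INTER_CUBIC))
cv2.imwrite('pics/p3.png',np.hstack(ims))"
```

```text
t 8.18 p [0.553  0.028  0.2168] zax [ 0.022  0.034 -0.999] xyaw 10.1 F [-0.6 -1.1  0.4]
```

View pics/p3.png

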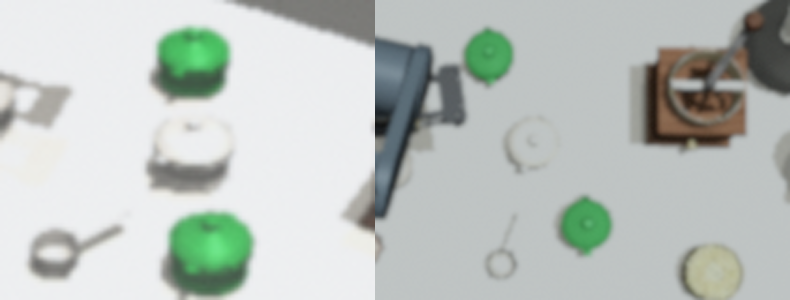

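Both views show the pot shut (left crop 193,145; right crop 532,140) and the mill drawer home. Next is the egg box.

```bash
python3 -c "
from h import *
go((.605,.03,.217),(.605,.265,.217),(.605,.265,.129))
c=cam('top'); print('pot knob',onz(c,328.1,200.7,.064))
E0=(.527,.2485)
for th in (1.42,1.2,1,.8,.6,.4,.2,.05):
    r,o=.085,.036; print(th, round(-r*np.cos(th)+o*np.sin(th),4), round(.037+r*np.sin(th)+o*np.cos(th),4))"
```

```text
t 8.28 p [0.5539 0.0228 0.2166] zax [ 0.023  0.03  -0.999] xyaw 9.7 F [ 1.  -1.  -0.6]
-> [0.605 0.03  0.217] tool cm [5.15 0.16 0.1 ]
-> [0.605 0.265 0.217] tool cm [  3.96 -23.15   0.71]
-> [0.605 0.265 0.129] tool cm [-0.25  0.23  8.79]
pot knob [ 0.54502274 -0.16565799  0.064     ]
1.42 0.0228 0.1264
1.2 0.0028 0.1293
1 -0.0156 0.128
0.8 -0.0334 0.1231
0.6 -0.0498 0.1147
0.4 -0.0643 0.1033
0.2 -0.0762 0.0892
0.05 -0.0831 0.0772
```

Request:
move_arm:
  commands:
    - {"hand": 0,"travel": [3,0,0],"twist": [0,0,-2]}
    - {"hand": 0,"travel": [3,-3,0],"twist": [0,0,0]}
    - {"hand": 0,"travel": [1,-4,0.2],"twist": [0,0,0]}
    - {"hand": 0,"travel": [0.7,-4,0.2],"twist": [0,0,0]}
    - {"hand": 0,"travel": [0.6,-4,0.2],"twist": [0,0,0]}

```text
time: 8.75
position: [0.6064, 0.1822, 0.2164]
tool_rot: [0.995, 0.098, 0.013, -0.014]
ft_force: [-0.1, -0.6, 0.8]
grip_width: 0.0005
grip_force: 0.0
```

Request:
move_arm:
  commands:
    - {"hand": 0,"travel": [0.4,-4,0.1],"twist": [0,0,0]}
    - {"hand": 0,"travel": [0.4,-4,0],"twist": [0,0,0]}
    - {"hand": 0,"travel": [0,0,0],"twist": [0,0,0]}

```text
time: 9.0
position: [0.5962, 0.2684, 0.2179]
tool_rot: [0.995, 0.102, 0.013, -0.016]
ft_force: [0.7, -0.7, 0.1]
grip_width: -0.0
grip_force: 0.0
```

```bash
python3 -c "
from h import *
go((.605,.265,.217),(.605,.265,.129))
c=cam('scene'); a=proj(c,(.527,.25,.08)).astype(int); im=c['frame'][a[1]-50:a[1]+50,a[0]-65:a[0]+65,::-1]
b=cam('wrist'); cv2.imwrite('pics/e1.png',np.hstack([cv2.resize(im,(390,300),interpolation=cv2.INTER_CUBIC),cv2.resize(b['frame'][:,:,::-1],(410,300))]))"
```

```text
t 9.00 p [0.5962 0.2684 0.2179] zax [ 0.023  0.034 -0.999] xyaw 11.7 F [ 0.7 -0.7  0.1]
-> [0.605 0.265 0.217] tool cm [0.79 0.52 0.1 ]
-> [0.605 0.265 0.129] tool cm [-0.26  0.25  8.79]
```

View pics/e1.png

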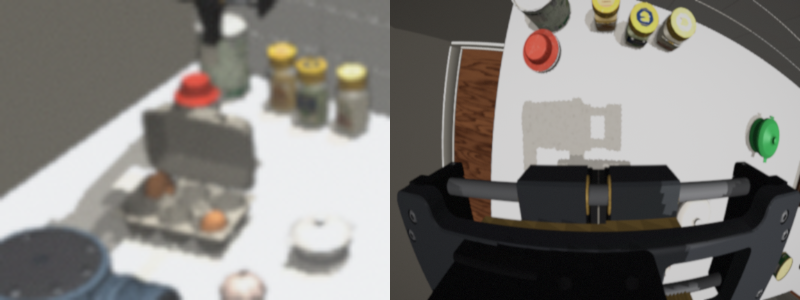

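The egg-box lid stands upright (left crop 200,150) and the red timer (195,90) is well behind it. I go down behind the lid and follow its arc.

Request:
move_arm:
  commands:
    - {"hand": 0,"travel": [0.6,0.4,3],"twist": [0,0,0]}
    - {"hand": 0,"travel": [0,0.2,3],"twist": [0,0,0]}
    - {"hand": 0,"travel": [0,0.1,2.5],"twist": [0,0,0]}
    - {"hand": 0,"travel": [-1.2,0,-0.2],"twist": [0,0,0]}
    - {"hand": 0,"travel": [-1.2,0,-0.3],"twist": [0,0,0]}

```text
time: 9.52
position: [0.5816, 0.251, 0.1343]
tool_rot: [0.995, 0.098, 0.01, -0.013]
ft_force: [-0.3, -0.4, -0.3]
grip_width: 0.0006
grip_force: 0.0
```

Request:
move_arm:
  commands:
    - {"hand": 0,"travel": [-1.1,0,-0.3],"twist": [0,0,0]}
    - {"hand": 0,"travel": [-1.1,0,-0.3],"twist": [0,0,0]}
    - {"hand": 0,"travel": [-1.0,0,-0.2],"twist": [0,0,0]}
    - {"hand": 0,"travel": [-1.0,0,-0.1],"twist": [0,0,0]}
    - {"hand": 0,"travel": [0,0,0],"twist": [0,0,0]}

```text
time: 9.93
position: [0.5389, 0.2442, 0.1455]
tool_rot: [0.995, 0.1, 0.011, -0.014]
ft_force: [-0.8, 0.5, -0.8]
grip_width: 0.0008
grip_force: 0.0
```

```bash
python3 -c "
from h import *
p,M=st(); d=p[:2]-[.527,.2485]; print('corner',d@[.978,.208]-.0095,p[2]-.014)"
```

```text
t 9.93 p [0.5389 0.2442 0.1455] zax [ 0.02   0.029 -0.999] xyaw 11.4 F [-0.8  0.5 -0.8]
corner 0.0012440424150382545 0.13150095827610087
```

Following the rest of the arc: corner from (0.001,0.1315) to (-0.016,0.128), (-0.033,0.123), (-0.050,0.115), (-0.064,0.103).

Request:
move_arm:
  commands:
    - {"hand": 0,"travel": [-0.9,0,0.15],"twist": [0,0,0]}
    - {"hand": 0,"travel": [-0.8,0,0.2],"twist": [0,0,0]}
    - {"hand": 0,"travel": [-0.9,0,0.2],"twist": [0,0,0]}
    - {"hand": 0,"travel": [-0.8,0,0.3],"twist": [0,0,0]}
    - {"hand": 0,"travel": [-0.8,0,0.4],"twist": [0,0,0]}

```text
time: 10.35
position: [0.4986, 0.2381, 0.1316]
tool_rot: [0.995, 0.101, 0.012, -0.014]
ft_force: [0.9, 0.0, 1.8]
grip_width: 0.0007
grip_force: 0.7
```

Request:
move_arm:
  commands:
    - {"hand": 0,"travel": [-0.8,0,0.4],"twist": [0,0,0]}
    - {"hand": 0,"travel": [-0.7,0,0.55],"twist": [0,0,0]}
    - {"hand": 0,"travel": [-0.7,0,0.6],"twist": [0,0,0]}
    - {"hand": 0,"travel": [0,0,0],"twist": [0,0,0]}

```text
time: 10.68
position: [0.4751, 0.2336, 0.114]
tool_rot: [0.995, 0.101, 0.01, -0.013]
ft_force: [-0.4, 0.0, -0.4]
grip_width: 0.0004
grip_force: 0.0
```

```bash
python3 -c "
from h import *
p,M=st(); d=p[:2]-[.527,.2485]; print('corner',d@[.978,.208]-.0095,p[2]-.014)
c=cam('scene'); a=proj(c,(.49,.24,.08)).astype(int); im=c['frame'][a[1]-50:a[1]+50,a[0]-65:a[0]+65,::-1]
b=cam('wrist'); cv2.imwrite('pics/e2.png',np.hstack([cv2.resize(im,(390,300),interpolation=cv2.INTER_CUBIC),cv2.resize(b['frame'][:,:,::-1],(410,300))]))"
```

```text
t 10.68 p [0.4751 0.2336 0.114 ] zax [ 0.016  0.029 -0.999] xyaw 11.6 F [-0.4  0.  -0.4]
corner -0.06334540098030453 0.09998778367652482
```

View pics/e2.png

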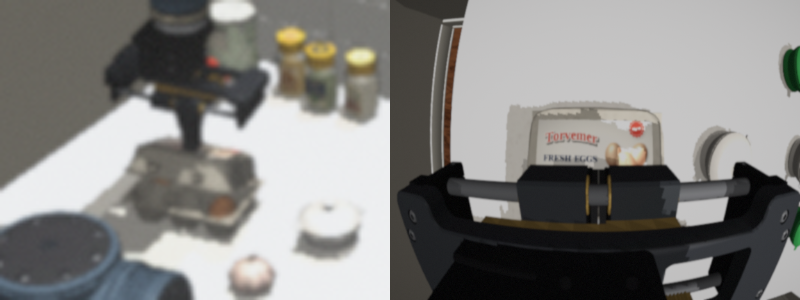

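The lid is nearly closed under the finger. I press on downwards, checking the force.

Request:
move_arm:
  commands:
    - {"hand": 0,"travel": [-0.6,0,0.5],"twist": [0,0,0]}
    - {"hand": 0,"travel": [-0.6,0,0.6],"twist": [0,0,0]}
    - {"hand": 0,"travel": [-0.3,0,0.6],"twist": [0,0,0]}
    - {"hand": 0,"travel": [-0.2,0,0.4],"twist": [0,0,0]}
    - {"hand": 0,"travel": [0,0,0],"twist": [0,0,0]}

```text
time: 11.2
position: [0.4606, 0.231, 0.093]
tool_rot: [0.995, 0.101, 0.011, -0.014]
ft_force: [-0.2, -0.6, 0.4]
grip_width: 0.0002
grip_force: 0.0
```

Request:
move_arm:
  commands:
    - {"hand": 0,"travel": [0,0,0.3],"twist": [0,0,0]}
    - {"hand": 0,"travel": [0,0,0.2],"twist": [0,0,0]}
    - {"hand": 0,"travel": [0,0,0],"twist": [0,0,0]}

```text
time: 11.45
position: [0.4625, 0.2316, 0.0889]
tool_rot: [0.995, 0.101, 0.012, -0.014]
ft_force: [0.7, -0.1, 0.1]
grip_width: 0.0007
grip_force: 0.0
```

Request:
move_arm:
  commands:
    - {"hand": 0,"travel": [0,0,0.2],"twist": [0,0,0]}
    - {"hand": 0,"travel": [0,0,0.1],"twist": [0,0,0]}
    - {"hand": 0,"travel": [0,0,0],"twist": [0,0,0]}

```text
time: 11.7
position: [0.4625, 0.2316, 0.0862]
tool_rot: [0.995, 0.101, 0.013, -0.014]
ft_force: [-0.5, 0.8, -0.6]
grip_width: 0.0007
grip_force: 0.0
```

Request:
move_arm:
  commands:
    - {"hand": 0,"travel": [0,0,0.2],"twist": [0,0,0]}
    - {"hand": 0,"travel": [0,0,0],"twist": [0,0,0]}

```text
time: 11.87
position: [0.4625, 0.2317, 0.0854]
tool_rot: [0.995, 0.101, 0.013, -0.014]
ft_force: [-1.8, -0.5, 10.5]
grip_width: 0.0005
grip_force: 5.4
```

The lid bottoms at tip z≈0.071, which matches the 72 mm shut height. I lift off and check everything.

Request:
move_arm:
  commands:
    - {"hand": 0,"travel": [0,0,-0.5],"twist": [0,0,0]}
    - {"hand": 0,"travel": [0,0,-3],"twist": [0,0,0]}
    - {"hand": 0,"travel": [0,0,-4],"twist": [0,0,0]}
    - {"hand": 0,"travel": [0,0,-4],"twist": [0,0,0]}
    - {"hand": 0,"travel": [-2,0,-4],"twist": [0,0,0]}

```text
time: 12.28
position: [0.4447, 0.2238, 0.2385]
tool_rot: [0.995, 0.1, 0.016, -0.014]
ft_force: [0.2, 0.6, -1.0]
grip_width: 0.0005
grip_force: 0.0
```

Request:
move_arm:
  commands:
    - {"hand": 0,"travel": [-4,0,-2],"twist": [0,0,0]}
    - {"hand": 0,"travel": [-3,0,-2],"twist": [0,0,0]}
    - {"hand": 0,"travel": [0,0,0],"twist": [0,0,0]}
    - {"hand": 0,"travel": [0,0,0],"twist": [0,0,0]}

```text
time: 12.62
position: [0.3733, 0.2088, 0.274]
tool_rot: [0.995, 0.101, 0.014, -0.014]
ft_force: [0.6, 0.1, -0.6]
grip_width: 0.0003
grip_force: 0.0
```

```bash
python3 -c "
from h import *
st()
ims=[]
c=cam('top'); im=c['frame'][140:270,175:435,::-1]; a=cv2.resize(im,(780,390),interpolation=cv2.INTER_CUBIC)
c=cam('scene'); b1=cv2.resize(c['frame'][140:210,270:460,::-1],(520,200)); b2=cv2.resize(c['frame'][150:230,220:320,::-1],(260,200))
cv2.imwrite('pics/f.png',np.vstack([a,np.hstack([b2,b1])]))"
```

```text
t 12.62 p [0.3733 0.2088 0.274 ] zax [ 0.026  0.031 -0.999] xyaw 11.6 F [ 0.6  0.1 -0.6]
```

View pics/f.png

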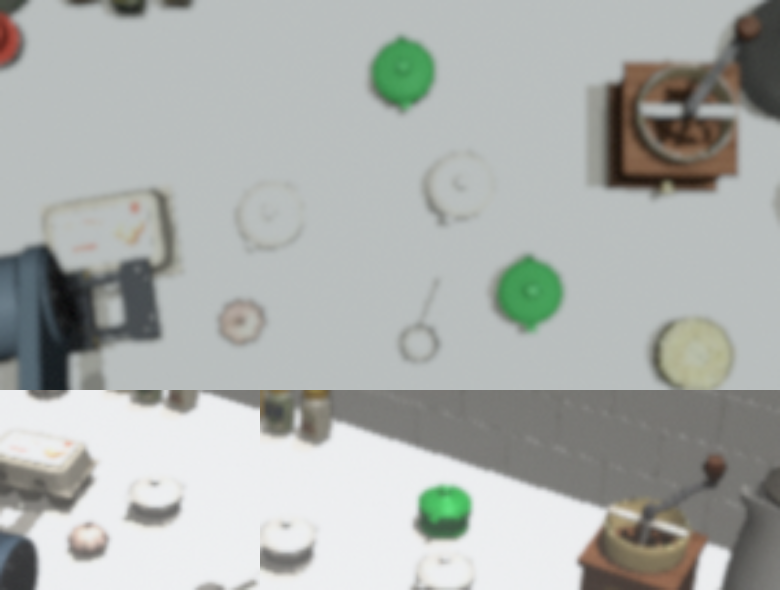

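The final picture shows the egg box (105,230), the pot (460,187) and the drawer (knob 668,187) all closed. The mill, pots and bystanders are in place, and the robot touches nothing.

```bash
python3 -c "
from rig import robot
print(robot.hand_in())"
```

```text
the job is handed in; nothing more can be done
None
```

The egg box lid, the open salt pot's lid and the mill drawer are all closed by force and camera checks, and the job was handed in at about 12.7 s; no verdict came back.

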